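Push a slide box into the reader's docking lane

TASK

Dock the blue slide box in the reader: nudge it into line with the lane between the two aluminium rails, then push it lengthwise down the lane until its front end rests against the end stop, and move the hand clear. Only push it with the fingers, never grip or lift it, and let neither the box nor the robot touch either rail. Leave the small cover-slip box, the jar and the dropper bottle where they stand.

Things in the scene. Friction and masses are not known exactly. Their poses are not given: they have to be found in the camera images.
- lane: Docking lane fixed on the worktop, mouth to the robot's left, stop to the right. Origin: on the worktop, middle of the open mouth. x points down the lane to the stop, y across it away from the robot, z up. Rails' inner faces at y = -44.5 and +44.5 mm. The stop's two rubber pads face the lane at x = 140 mm; stop bar 32 mm high, grey reader head behind it 58 mm high. No lane floor.
- rail_far: The rail farther from the robot: aluminium bar 143 mm long, 12 mm thick, 22 mm high with an orange rounded nose at the mouth, small screwed feet on its outer side. Same origin and axes as the lane; it spans x 0 to 143 mm, y 44.5 to 56.5 mm (feet to 74 mm).
- rail_near: The rail nearer to the robot, the mirror image of the other. Same origin and axes as the lane; it spans x 0 to 143 mm, y -44.5 to -56.5 mm (feet to -74 mm).
- slide_box: Closed blue slide box, 175 x 69 x 36 mm, 0.18 to 0.35 kg, loose on the worktop before the mouth, off to the robot's side and a little turned. Origin: centre of its underside; x its long axis, toward the stop; y across, z up. At finger height it spans x -88 to 88, y -34 to 32 mm. Against the stop its origin is at x = 52 mm in the lane's frame and its rear end sticks 36 mm out of the mouth.
- cover_box: Bystander: small white plastic cover-slip box with a green lid, 31 x 31 x 19 mm, loose. Origin: centre of its underside.
- jar: Bystander: clear specimen jar with a yellow screw lid, diameter 54, 72 mm high, loose. Origin: centre of its underside.
- bottle: Bystander: dark-blue dropper bottle with a black bulb, diameter 34, 100 mm high, loose. Origin: centre of its underside.

How it is judged:
At the end, for the whole second after the job is handed in: The slide box lies flat and at rest between the rails, within 0.1 rad of the lane's direction and 12 mm of its middle, its front end within about 5 mm of the end stop's pads; the three bystanders are within 10 mm of where they stood (x of slide_box in the frame of lane between 0.0475 and 0.057 m and y of slide_box in the frame of lane between -0.012 and 0.012 m and angle between the x axis of slide_box and the x axis of lane, either way round below 0.1 rad and height (world z) of slide_box below 0.004 m and angle between slide_box's own z axis and vertical below 0.05 rad and linear speed of slide_box below 0.01 m/s and distance of each of cover_box, jar, bottle from where it was at the start of the episode below 0.01 m); the robot touches nothing.
It fails at once if the slide box touched a rail (contact force between slide_box and rail_far above 0.2 N or contact force between slide_box and rail_near above 0.2 N).
It fails at once if the robot touched a rail (contact force between any of the fingers, the arm and rail_far above 0.2 N or contact force between any of the fingers, the arm and rail_near above 0.2 N).
It fails at once if the slide box was lifted or tipped (height (world z) of slide_box above 0.008 m or angle between slide_box's own z axis and vertical above 0.12 rad).
It fails at once if the slide box was taken between the fingers (x of the grasp point in the frame of slide_box between -0.082 and 0.082 m and y of the grasp point in the frame of slide_box between -0.03 and 0.03 m and z of the grasp point in the frame of slide_box below 0.042 m).
It fails at once if a bystander was moved or tipped (distance of any of cover_box, jar, bottle from where it was at the start of the episode above 0.01 m or angle between any of cover_box, jar, bottle's own z axis and vertical above 0.2 rad).
It also fails if it takes over 42 s, if anything falls off the work surface, if the arm or the gripper's body presses on something with over 40 N, if the wrist force passes 120 N, or if a joint passes its speed limit or range.

ROBOT

A 6-joint arm with a two-finger parallel gripper is mounted at the origin on a cart in front of the work surface, level with it; the furniture and walls round the work are solid. World frame = base frame: x ahead of the robot, y to its left, z up, the work surface at z = 0. Lengths are in m, angles in rad, forces in N, time in s.
With the tool pointing down it reaches from about 0.375 to 0.975 m from the base axis. Payload 3.8 kg.
Tool frame: the origin (TCP) lies on the centre line of the jaws, within the pads' length; the fingertips stand 22 mm ahead of it and the grasp point (between the pads) lies 3 mm ahead of it; z points along the fingers, x is the direction in which the jaws open and shut, and the axes are right-handed (so a half turn about z gives the same grasp; the last joint's range is limited). The gripper opens to 85 mm and grips with 20 to 120 N. Pads are 22 mm wide; open, the fingers measure 114 mm over their backs; the gripper's body (76 mm by 85 mm) begins 54 mm behind the grasp point. The pads swing forward as they close: fully open they stand 13 mm farther back than shut.
Start: joints at [1.311, 0.264, 1.604, -0, 1.274, -0.037], TCP at [0.149, 0.658, 0.253] pointing down, gripper open.
Joint ranges: [-2.63, 2.63], [-0.94, 2.18], [0.31, 2.57], [-1.31, 4.45], [0, 2.66], [-2.55, 2.55]. Speed limits (rad/s): [2.57, 2.57, 3.14, 3.14, 3.14, 3.14].

INTERFACE

Orientations are given as a rotation vector (axis times angle).
In Python, from workcell import bot, viewer gives the robot as it stands.
- The arm moves only by the tool move_arm, never from a script. Its argument "series" is text: rows parted by semicolons, each of 7 numbers parted by spaces: the turn, a rotation vector about the tool's x, y, z scaled (see below), then the shift along the tool's x, y, z scaled (see below), then the opening, from -1 (shut) to 1 (fully open). A call has exactly 8 rows; each row is the pose to reach, as a shift and turn from the pose commanded when the call began, along the tool's axes at that moment; what a row does not reach only later rows make up. The controller multiplies each number of a shift by 100 mm and each number of a turn by 120 degrees. A row lasts 1/10 s, in which the tool goes at most 50 mm and 8.59 degrees, less where a joint would pass 70% of its speed; a pose out of reach is approached as far as the arm can. A call with a number of a shift or a turn outside -1 to 1 is refused whole. A call with a gripper value outside its range is refused whole. The fingers move at their own pace and stop on an object; "squeeze" is the grip in N (left out, the last holds). Time passes only in rows, so rows that repeat a pose let the fingers close, or fill a call up. It gives the time, the measured TCP pose, the force and the opening at its end, in the units of the state.
- bot.read_state(): the state, without advancing time (a new reading comes with each control period).
- viewer.read_camera(name): name is "scene" or "side" or "wrist"; returns a dict with "pixels" (420x560x3 uint8, red, green, blue), "K" (3x3 intrinsics, pixels), "world_to_cam" (4x4, takes a point from world to camera coordinates); the wrist camera has in their place "mount" (4x4, takes a point from camera to tool coordinates, whose origin is the TCP and whose axes are the tool frame's). Camera axes: x right, y up, looking along -z (the intrinsics and any distortion apply to the point x, -y, -z); pixel columns grow to the right and rows downward; lengths in m; the calibration is good to about 2 mm. The wrist camera is an equidistant fisheye: a pixel r from the principal point sees the ray r / f radians off the axis. A picture is of the moment at which its call begins: read the wrist's pose just before it. There is no depth.
- bot.finish_job(): hands the job in, once; it reports no verdict.
The state is a dict: "time": time; "q": joint angles; "joint_vel": joint speeds; "joint_torque": joint torques, N m; "tool_pos": TCP position; "tcp_rot": TCP orientation; "wrist_force": force on the tool from outside, world axes, zero at the start; "torque": the same for the moment, N m; "width": opening from 0.0 (shut) to 1.0 (fully open).
Only numpy, scipy, OpenCV 4.12 (cv2) and the standard library are available. Lean on these libraries where they do the work, as an engineer would, in place of code of your own. Each camera call takes 0.05 s, during which the arm holds its last target.

## Working session

There is one attempt and no reset: what is moved stays moved. The work goes in short steps, Python scripts to look and compute and a tool call to move; the robot and the scene stay as the last step left them, time stands still between calls to the robot, and variables do not carry over. Pictures are saved under pics/ and viewed, and the job is handed in when it is done.

Besides the shell and the picture viewer there is one more tool, called after "Emit:" by a JSON object that holds its "method" and its "body". move_arm: Moves the arm, as the interface text tells. Its arguments: {"type":"object","properties":{"series":{"type":"string"},"squeeze":{"type":"number"}},"required":["series"]}

```bash
mkdir -p pics; ls; python3 - <<'E'
from workcell import bot, viewer
import cv2, numpy as np
s=bot.read_state(); print(s)
for n in ["scene","side","wrist"]:
    d=viewer.read_camera(n); cv2.imwrite(f"pics/{n}0.png",d["pixels"][:,:,::-1])
    print(n,{k:np.round(v,4).tolist() for k,v in d.items() if k!="pixels"})
    np.savez(f"pics/{n}0.npz",**d)
E
```

```text
pics
{'time': 0.0, 'q': array([ 1.31110618e+00,  2.64735259e-01,  1.60539306e+00, -1.84721226e-06,
        1.27366835e+00, -3.69048053e-02]), 'joint_vel': array([ 2.17584838e-04, -1.96480093e-03,  6.18989726e-05, -7.25436693e-04,
        2.32825133e-03, -4.40263647e-04]), 'joint_torque': array([ 2.00985465e-03, -5.15104330e+01, -3.67319047e+01,  1.71629495e-04,
        1.27736694e-02, -5.76924663e-06]), 'tool_pos': array([0.14896978, 0.65765814, 0.25196372]), 'tcp_rot': array([ 2.4535874 ,  1.95991338, -0.00278007]), 'wrist_force': array([-0.09656012, -0.26261939,  0.28563252]), 'torque': array([ 0.03941456, -0.00680637,  0.01906906]), 'width': 1.000222275123999}
scene {'K': [[515.9689, 0.0, 278.707], [0.0, 515.9689, 203.9978], [0.0, 0.0, 1.0]], 'world_to_cam': [[0.6486, -0.7611, 0.0048, -0.3104], [0.4987, 0.4297, 0.7528, -0.3391], [-0.575, -0.4858, 0.6583, -0.4932], [0.0, 0.0, 0.0, 1.0]]}
side {'K': [[504.055, 0.0, 265.8203], [0.0, 504.055, 210.0197], [0.0, 0.0, 1.0]], 'world_to_cam': [[-0.9927, -0.1203, -0.0118, 0.6114], [0.0722, -0.6681, 0.7406, -0.002], [-0.097, 0.7343, 0.6719, -0.8979], [0.0, 0.0, 0.0, 1.0]]}
wrist {'K': [[325.1923, 0.0, 274.7561], [0.0, 325.1923, 208.53], [0.0, 0.0, 1.0]], 'mount': [[1.0, 0.0009, 0.0013, 0.0006], [0.0012, -0.9548, -0.2972, -0.0762], [0.001, 0.2972, -0.9548, -0.12], [0.0, 0.0, 0.0, 1.0]]}
```

View pics/scene0.png

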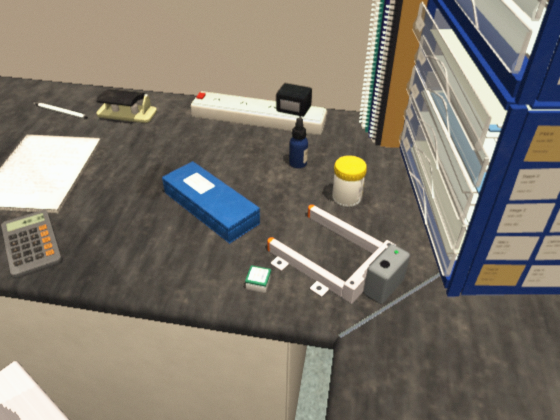

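View pics/side0.png

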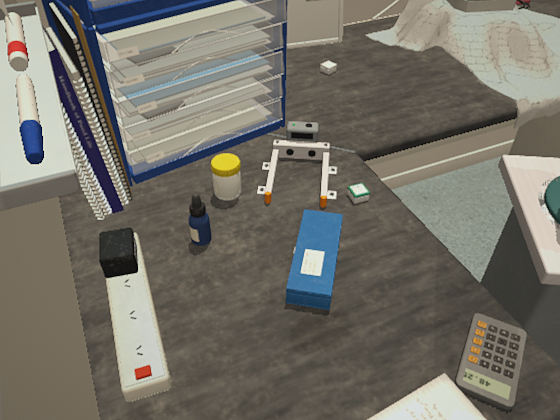

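View pics/wrist0.png

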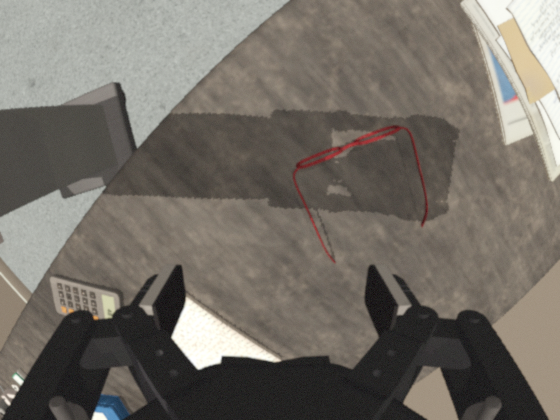

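The scene view shows the blue box around (210,200), the lane with orange noses at (269,242) and (310,209), the cover box at (258,279), the jar at (348,180) and the bottle at (298,145). The side view shows the same things: box (315,258), noses (268,197) and (323,201). I'll zoom in and extract features.

```bash
cat > h.py <<'E'
import numpy as np, cv2
from scipy.spatial.transform import Rotation as R
def ray(d,u,v):
    K=d["K"];T=d["world_to_cam"]
    c=np.array([(u-K[0,2])/K[0,0],-(v-K[1,2])/K[1,1],-1.0])
    return -T[:3,:3].T@T[:3,3], T[:3,:3].T@c
def onz(d,u,v,z):
    o,r=ray(d,u,v); return o+r*(z-o[2])/r[2]
def proj(d,p):
    c=d["world_to_cam"]@np.append(p,1); K=d["K"]
    return K[0,0]*c[0]/-c[2]+K[0,2], K[1,1]*-c[1]/-c[2]+K[1,2]
def tri(views):
    A=np.zeros((3,3));b=np.zeros(3)
    for d,(u,v) in views:
        o,r=ray(d,u,v); r=r/np.linalg.norm(r); P=np.eye(3)-np.outer(r,r); A+=P;b+=P@o
    return np.linalg.solve(A,b)
E
python3 - <<'E'
from h import *
for n,(x0,y0,x1,y1) in {"scene":(150,140,420,310),"side":(240,110,380,320)}.items():
    d=np.load(f"pics/{n}0.npz"); im=np.ascontiguousarray(d["pixels"][:,:,::-1])
    c=im[y0:y1,x0:x1]; k=min(800/(x1-x0),600/(y1-y0)); k=int(k*10)/10
    cv2.imwrite(f"pics/{n}0z.png",cv2.resize(c,None,fx=k,fy=k,interpolation=cv2.INTER_CUBIC)); print(n,k)
    hsv=cv2.cvtColor(im,cv2.COLOR_BGR2HSV)
    m=cv2.inRange(hsv,(5,180,150),(18,255,255))
    N,_,st,ce=cv2.connectedComponentsWithStats(m)
    for i in range(1,N):
        if st[i,4]>8: print("orange",st[i],ce[i])
    m=cv2.inRange(hsv,(100,130,30),(118,255,255)); m=cv2.morphologyEx(m,cv2.MORPH_CLOSE,np.ones((9,9)))
    N,l,st,ce=cv2.connectedComponentsWithStats(m)
    for i in range(1,N):
        if st[i,4]>500:
            cn=cv2.findContours((l==i).astype('uint8'),0,2)[0][0]; print("blue",st[i],cv2.approxPolyDP(cn,3,True)[:,0].tolist())
E
```

```text
scene 2.9
orange [308 205   5  12  20] [309.55 208.8 ]
orange [ 40 225   6   5  18] [ 42.66666667 227.27777778]
orange [ 42 231   6   5  14] [ 44.71428571 233.14285714]
orange [267 237   6   7  16] [269.3125 239.375 ]
orange [ 43 238   7   4  21] [ 45.66666667 239.47619048]
orange [ 45 244   7   4  17] [ 47.82352941 245.76470588]
orange [ 46 250   8   5  23] [ 49.65217391 252.17391304]
blue [  428     0   132   296 13665] [[428, 0], [432, 15], [443, 14], [507, 109], [459, 258], [451, 274], [442, 277], [447, 293], [559, 293], [559, 288], [523, 287], [531, 264], [559, 264], [559, 260], [536, 260], [543, 236], [559, 234], [551, 232], [554, 216], [559, 215], [559, 194], [556, 200], [510, 200], [519, 168], [559, 167], [559, 163], [525, 161], [536, 125], [559, 124], [559, 0], [549, 0], [533, 52], [525, 57], [517, 74], [504, 69], [455, 0]]
blue [ 162  162   98   81 3746] [[162, 177], [165, 191], [229, 242], [259, 222], [258, 207], [193, 162]]
side 2.8
orange [265 192   6   4   9] [267.33333333 193.77777778]
orange [478 322   5   5  14] [479.57142857 324.        ]
orange [473 338   9   7  33] [477.33333333 341.09090909]
orange [471 347   9   7  27] [475.18518519 350.18518519]
orange [469 356   8   7  34] [472.29411765 359.05882353]
orange [135 366  15  12  85] [141.74117647 370.74117647]
blue [  42    0  244  186 6595] [[42, 0], [49, 23], [61, 42], [55, 15], [63, 15], [79, 38], [96, 92], [104, 95], [130, 185], [284, 125], [284, 23], [284, 47], [274, 51], [284, 53], [282, 120], [146, 172], [133, 173], [125, 159], [97, 35], [233, 0], [117, 0], [116, 5], [92, 8], [91, 0]]
blue [ 20 120  24  44 790] [[27, 120], [20, 127], [27, 159], [37, 163], [43, 154], [41, 128], [34, 120]]
blue [ 286  210   56  100 3550] [[304, 210], [286, 302], [328, 309], [341, 215]]
```

View pics/scene0z.png

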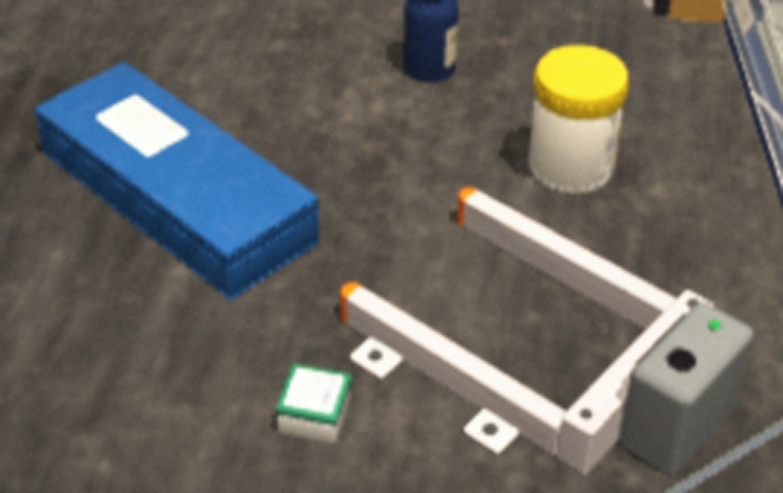

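View pics/side0z.png

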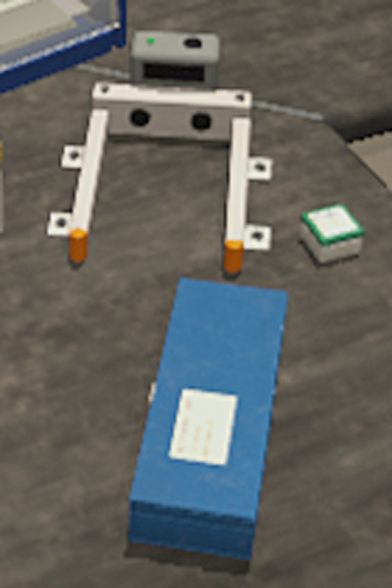

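```bash
python3 - <<'E'
from h import *
S=dict(np.load("pics/scene0.npz"));D=dict(np.load("pics/side0.npz"))
sc=lambda u,v:(u/2.9+150-.33,v/2.9+140-.33); sd=lambda u,v:(u/2.8+240-.32,v/2.8+110-.32)
F={"rearnear":((38,110),(252,520),.036),"rearfar":((124,62),(130,499),.036),"frontfar":((318,202),(180,279),.036),"frontnear":((229,258),(287,291),.036),
"nose_near":((350,288),(234,244),.022),"nose_far":((468,193),(79,232),.022),"screw_far":((692,301),(104,91),.032),"screw_near":((586,413),(239,98),.032),
"foot1":((376,355),(258,236),.004),"foot2":((490,430),(260,168),.004)}
P={}
for k,(a,b,z) in F.items():
    A=onz(S,*sc(*a),z);B=onz(D,*sd(*b),z);T=tri([(S,sc(*a)),(D,sd(*b))])
    print(k,np.round(A[:2]*1e3,1),np.round(B[:2]*1e3,1),np.round(T*1e3,1)); P[k]=(A[:2],B[:2],(A[:2]+B[:2])/2)
for i in range(3):
    p={k:v[i] for k,v in P.items()}
    g=lambda a,b:(np.degrees(np.arctan2(*(p[b]-p[a])[::-1])).round(2),(np.linalg.norm(p[b]-p[a])*1e3).round(1))
    print("box",g("rearnear","frontnear"),g("rearfar","frontfar"),g("rearnear","rearfar"),g("frontnear","frontfar"),"noses",g("nose_near","nose_far"),"screws",g("screw_near","screw_far"),"feet",g("foot1","foot2"))
    print(" boxc",sum(p[k] for k in list(F)[:4])/4,"mouthc",(p["nose_near"]+p["nose_far"])/2,"screwc",(p["screw_near"]+p["screw_far"])/2)
E
```

```text
rearnear [486.4 266.2] [490.4 272.7] [489.7 270.2  32.4]
rearfar [551.5 263.3] [553.5 266. ] [553.3 265.   34.4]
frontfar [533.4  87.4] [538.8  93.4] [537.9  90.2  32.3]
frontnear [470.2  93.2] [474.2  97.2] [473.2  95.1  33.4]
nose_near [505.4  39.7] [507.1  40.9] [506.7  40.3  21.1]
nose_far [605.9  39. ] [607.1  39.6] [606.8  39.3  21.5]
screw_far [ 605.4 -106.2] [ 606.1 -106.1] [ 605.9 -106.1   31.8]
screw_near [ 508.  -107.2] [ 509.6 -107.4] [ 509.1 -107.1   31.6]
foot1 [490.7   9.1] [491.2   9.9] [491.2   9.4   3.5]
foot2 [489.4 -66. ] [491.6 -64. ] [491.1 -65.4   2.5]
box (np.float64(-95.35), np.float64(173.8)) (np.float64(-95.86), np.float64(176.8)) (np.float64(-2.62), np.float64(65.1)) (np.float64(-5.25), np.float64(63.5)) noses (np.float64(-0.43), np.float64(100.6)) screws (np.float64(0.56), np.float64(97.4)) feet (np.float64(-90.97), np.float64(75.1))
 boxc [0.51038233 0.17751954] mouthc [0.55564465 0.03935382] screwc [ 0.55666852 -0.1067036 ]
box (np.float64(-95.26), np.float64(176.2)) (np.float64(-94.88), np.float64(173.3)) (np.float64(-6.04), np.float64(63.5)) (np.float64(-3.41), np.float64(64.7)) noses (np.float64(-0.71), np.float64(99.9)) screws (np.float64(0.75), np.float64(96.5)) feet (np.float64(-89.7), np.float64(73.9))
 boxc [0.51424549 0.18233693] mouthc [0.55709634 0.0402328 ] screwc [ 0.5578791  -0.10673144]
box (np.float64(-95.3), np.float64(175.0)) (np.float64(-95.37), np.float64(175.0)) (np.float64(-4.31), np.float64(64.3)) (np.float64(-4.32), np.float64(64.1)) noses (np.float64(-0.57), np.float64(100.2)) screws (np.float64(0.66), np.float64(96.9)) feet (np.float64(-90.34), np.float64(74.5))
 boxc [0.51231391 0.17992824] mouthc [0.5563705  0.03979331] screwc [ 0.55727381 -0.10671752]
```

```bash
cat >> h.py <<'E'
def plan(st,x,y,z,yaw):
    """shift/turn in tool axes (controller units) to reach tool-down pose with tool-x heading yaw(rad)"""
    Rc=R.from_rotvec(st["tcp_rot"]); 
    xt=np.array([np.cos(yaw),np.sin(yaw),0]);zt=np.array([0,0,-1.]);yt=np.cross(zt,xt)
    Rt=R.from_matrix(np.c_[xt,yt,zt])
    turn=(Rc.inv()*Rt).as_rotvec(); sh=Rc.inv().apply(np.array([x,y,z])-st["tool_pos"])
    print("turn",np.round(turn/np.radians(120),4),"deg",np.degrees(turn).round(1),"shift",np.round(sh/.1,3))
E
python3 - <<'E'
from workcell import bot
from h import *
S=dict(np.load("pics/scene0.npz"));D=dict(np.load("pics/side0.npz"))
for n,a,z in [("cover",(312,425),.0),("jar lid",(580,62),.072),("bottle base",(430,70),0)]:
    print(n,onz(S,a[0]/2.9+150,a[1]/2.9+140,z))
st=bot.read_state(); print(R.from_rotvec(st["tcp_rot"]).as_matrix().round(3))
for yaw in (np.pi/2,-np.pi/2,0,np.pi): plan(st,.43,.18,.15,yaw)
E
```

```text
cover [0.43669861 0.00445952 0.        ]
jar lid [0.69071646 0.02591256 0.072     ]
bottle base [0.70529178 0.14490011 0.        ]
[[ 0.221  0.975 -0.   ]
 [ 0.975 -0.221 -0.002]
 [-0.002 -0.    -1.   ]]
turn [-1.000e-04  8.000e-04 -1.064e-01] deg [ -0.    0.1 -12.8] shift [-4.037  3.796  1.029]
turn [1.2000e-03 2.0000e-04 1.3936e+00] deg [1.000e-01 0.000e+00 1.672e+02] shift [-4.037  3.796  1.029]
turn [5.000e-04 7.000e-04 6.436e-01] deg [ 0.1  0.1 77.2] shift [-4.037  3.796  1.029]
turn [-8.000e-04  6.000e-04 -8.564e-01] deg [-1.000e-01  1.000e-01 -1.028e+02] shift [-4.037  3.796  1.029]
```

Emit:
{"method": "move_arm", "body": {"series": "0 0 -0.03 -0.125 0.12 0 1; 0 0 -0.06 -0.25 0.24 0 1; 0 0 -0.09 -0.375 0.36 0.05 1; 0 0 -0.1064 -0.5 0.48 0.1 1; 0 0 -0.1064 -0.63 0.6 0.15 1; 0 0 -0.1064 -0.75 0.72 0.2 1; 0 0 -0.1064 -0.88 0.84 0.25 1; 0 0 -0.1064 -1 0.95 0.3 1"}}

```text
time: 0.95
tool_pos: [0.2203, 0.5386, 0.2228]
tcp_rot: [2.221, 2.221, -0.0]
wrist_force: [-0.1, 0.4, 0.6]
width: 1.002
```

```bash
python3 - <<'E'
from workcell import bot
from h import *
st=bot.read_state(); print(st["tool_pos"],st["q"].round(2)); plan(st,.43,.18,.12,np.pi/2)
E
```

```text
[0.2202503  0.53861461 0.22275606] [ 1.14  0.11  1.84 -0.    1.19 -0.43]
turn [-0.      0.0002  0.    ] deg [-0.  0.  0.] shift [-3.586  2.097  1.029]
```

Emit:
{"method": "move_arm", "body": {"series": "0 0 0 -0.125 0.07 0.03 1; 0 0 0 -0.25 0.14 0.06 1; 0 0 0 -0.375 0.2 0.09 1; 0 0 0 -0.5 0.26 0.12 1; 0 0 0 -0.63 0.33 0.15 1; 0 0 0 -0.75 0.4 0.18 1; 0 0 0 -0.87 0.46 0.22 1; 0 0 0 -1 0.52 0.25 1"}}

```text
time: 1.75
tool_pos: [0.2722, 0.4388, 0.1979]
tcp_rot: [2.221, 2.222, -0.0]
wrist_force: [-0.4, 0.1, -0.3]
width: 1.0
```

Emit:
{"method": "move_arm", "body": {"series": "0 0 0 -0.125 0.07 0.03 1; 0 0 0 -0.25 0.14 0.06 1; 0 0 0 -0.375 0.2 0.09 1; 0 0 0 -0.5 0.26 0.12 1; 0 0 0 -0.63 0.33 0.15 1; 0 0 0 -0.75 0.4 0.18 1; 0 0 0 -0.87 0.46 0.22 1; 0 0 0 -1 0.52 0.25 1"}}

```text
time: 2.55
tool_pos: [0.3242, 0.3388, 0.1729]
tcp_rot: [-2.221, -2.221, 0.0]
wrist_force: [0.1, -1.0, 0.2]
width: 1.004
```

Emit:
{"method": "move_arm", "body": {"series": "0 0 0 -0.125 0.07 0.03 1; 0 0 0 -0.25 0.14 0.06 1; 0 0 0 -0.375 0.2 0.09 1; 0 0 0 -0.5 0.26 0.12 1; 0 0 0 -0.63 0.33 0.15 1; 0 0 0 -0.75 0.4 0.18 1; 0 0 0 -0.87 0.46 0.22 1; 0 0 0 -1 0.52 0.25 1"}}

```text
time: 3.35
tool_pos: [0.3761, 0.2388, 0.1479]
tcp_rot: [-2.221, -2.221, 0.0]
wrist_force: [0.6, -0.5, 0.9]
width: 0.997
```

Emit:
{"method": "move_arm", "body": {"series": "0 0 0 -0.1 0.07 0.2 1; 0 0 0 -0.2 0.14 0.4 1; 0 0 0 -0.3 0.2 0.6 1; 0 0 0 -0.4 0.26 0.7 1; 0 0 0 -0.5 0.33 0.8 1; 0 0 0 -0.586 0.4 0.85 1; 0 0 0 -0.586 0.4 0.9 1; 0 0 0 -0.586 0.4 0.9 1"}}

```text
time: 4.15
tool_pos: [0.4159, 0.181, 0.0581]
tcp_rot: [-2.222, -2.22, 0.0]
wrist_force: [-0.8, -0.5, 0.2]
width: 1.005
```

```bash
python3 - <<'E'
from workcell import bot, viewer
from h import *
st=bot.read_state(); print(st["time"],st["tool_pos"],st["q"].round(2),st["width"])
for n in ["side"]:
    d=viewer.read_camera(n); np.savez(f"pics/{n}1.npz",**d)
    cv2.imwrite(f"pics/{n}1.png",cv2.resize(d["pixels"][180:360,200:440,::-1],None,fx=3,fy=3,interpolation=cv2.INTER_CUBIC))
d=viewer.read_camera("scene"); np.savez(f"pics/scene1.npz",**d);cv2.imwrite("pics/scene1.png",d["pixels"][:,:,::-1])
E
```

```text
4.15 [0.41586601 0.18099077 0.05807936] [ 0.36  0.06  2.24  0.    0.84 -1.21] 1.0049082074722002
```

View pics/side1.png

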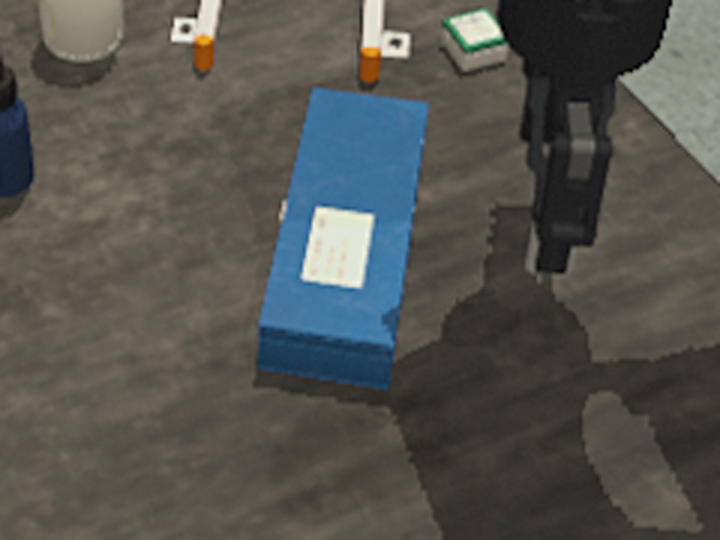

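View pics/scene1.png

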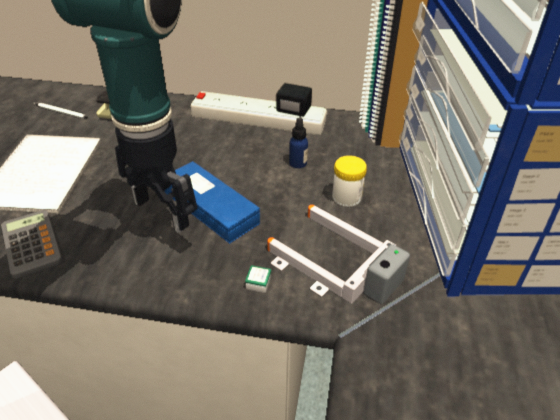

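The box is unmoved, and the hand is on its robot side. In the side view the rear fingertip ends at about full-image pixel (384,270). I'll work out its height.

```bash
python3 - <<'E'
from h import *
D=dict(np.load("pics/side1.npz")); S=dict(np.load("pics/scene1.npz"))
for u,v in [(538,272),(556,270),(568,265)]:
    o,r=ray(D,u/3+199.7,v/3+179.7); t=(.231-o[1])/r[1]; print("y=.231 plane",o+r*t)
for yy in (.125,.135):
  o,r=ray(S,180.5,228); t=(yy-o[1])/r[1]; print("front tip scene",o+r*t)
E
```

```text
y=.231 plane [0.42106808 0.231      0.05125329]
y=.231 plane [0.41282142 0.231      0.05376668]
y=.231 plane [0.40774764 0.231      0.05805418]
front tip scene [0.40609281 0.125      0.06407033]
front tip scene [0.41310693 0.135      0.052703  ]
```

Emit:
{"method": "move_arm", "body": {"series": "0 0 0 0 0.04 0.1 1; 0 0 0 0 0.08 0.2 1; 0 0 0 0 0.12 0.3 1; 0 0 0 0 0.16 0.36 1; 0 0 0 0 0.2 0.36 1; 0 0 0 0 0.24 0.36 1; 0 0 0 0 0.28 0.36 1; 0 0 0 0 0.32 0.36 1"}}

```text
time: 5.05
tool_pos: [0.4485, 0.1813, 0.0227]
tcp_rot: [2.221, 2.221, 0.001]
wrist_force: [-0.1, -0.1, 0.3]
width: 0.999
```

Emit:
{"method": "move_arm", "body": {"series": "0 0 0 0 0.06 0 1; 0 0 0 0 0.12 0 1; 0 0 0 0 0.18 0 1; 0 0 0 0 0.24 0 1; 0 0 0 0 0.3 0 1; 0 0 0 0 0.36 0 1; 0 0 0 0 0.42 0 1; 0 0 0 0 0.47 0 1"}}

```text
time: 5.85
tool_pos: [0.4953, 0.1812, 0.0222]
tcp_rot: [2.221, 2.222, 0.0]
wrist_force: [-1.4, 0.1, 0.1]
width: 1.005
```

```bash
cat > look.py <<'E'
import sys
from workcell import bot, viewer
from h import *
k=sys.argv[1]
st=bot.read_state(); print(st["time"],st["tool_pos"].round(4),st["wrist_force"].round(1),st["width"].round(3))
for n,(x0,y0,x1,y1),f in [("side",(230,120,400,330),2.8),("scene",(150,130,420,310),2.9)]:
    d=viewer.read_camera(n); np.savez(f"pics/{n}{k}.npz",**d)
    cv2.imwrite(f"pics/{n}{k}.png",cv2.resize(d["pixels"][y0:y1,x0:x1,::-1],None,fx=f,fy=f,interpolation=cv2.INTER_CUBIC))
E
python3 look.py 2
```

```text
Traceback (most recent call last):
  File "look.py", line 5, in <module>
    st=bot.read_state(); print(st["time"],st["tool_pos"].round(4),st["wrist_force"].round(1),st["width"].round(3))
                                                                                             ^^^^^^^^^^^^^^^^^
AttributeError: 'float' object has no attribute 'round'
```

```bash
sed -i 's/st\["width"\].round(3)/round(st["width"],3)/' look.py; python3 look.py 2
```

```text
5.85 [0.4953 0.1812 0.0222] [-1.4  0.1  0.1] 1.005
```

View pics/side2.png

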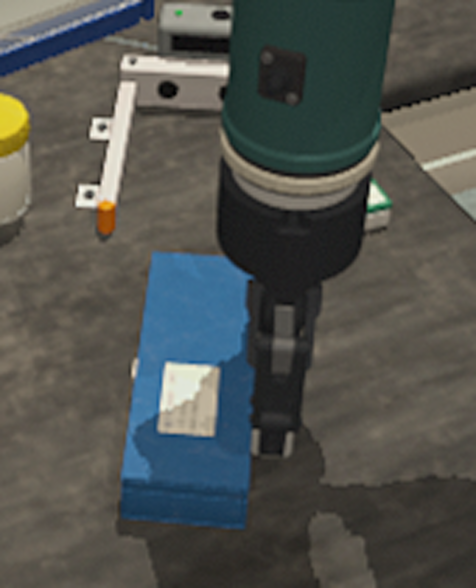

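View pics/scene2.png

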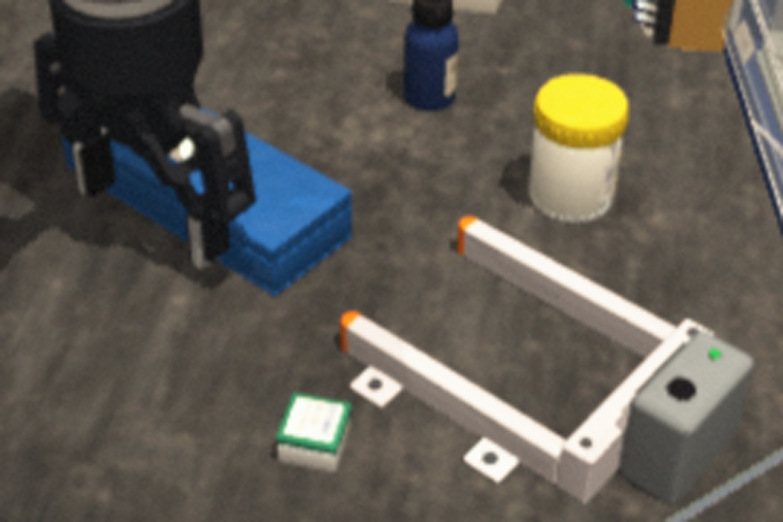

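The box is square to the fingers and moving. In the crops its front corners are at scene (273,243) and (351,190), and its rear corners are at side (122,482) and (247,492).

```bash
python3 - <<'E'
from h import *
S=dict(np.load("pics/scene2.npz"));D=dict(np.load("pics/side2.npz"))
sc=lambda u,v:(u/2.9+150-.33,v/2.9+130-.33); sd=lambda u,v:(u/2.8+230-.32,v/2.8+120-.32)
p={}
for n,f in {"S frontnear":sc(273,243),"S frontfar":sc(351,190)}.items(): print(n,onz(S,*f,.036))
for n,f in {"D rearnear":sd(247,492),"D rearfar":sd(122,482),"D frontfar":sd(153,252)}.items(): print(n,onz(D,*f,.036))
E
```

```text
S frontnear [0.51027002 0.0993163  0.036     ]
S frontfar [0.57141669 0.0965568  0.036     ]
D rearnear [0.50713052 0.27458785 0.036     ]
D rearfar [0.57131539 0.27526295 0.036     ]
D frontfar [0.57191538 0.09786414 0.036     ]
```

Emit:
{"method": "move_arm", "body": {"series": "0 0 0 0 0.04 0 1; 0 0 0 0 0.08 0 1; 0 0 0 0 0.12 0 1; 0 0 0 0 0.15 0 1; 0 0 0 0 0.17 0 1; 0 0 0 0 0.17 0 1; 0 0 0 0 0.1 0 1; 0 0 0 0 0 0 1"}}

```text
time: 6.75
tool_pos: [0.4947, 0.1813, 0.0225]
tcp_rot: [2.221, 2.221, 0.001]
wrist_force: [-0.1, 0.0, 0.2]
width: 1.0
```

Emit:
{"method": "move_arm", "body": {"series": "0 0 0 0 -0.1 0 1; 0 0 0 0 -0.1 -0.15 1; 0 0 0 0.1 -0.1 -0.3 1; 0 0 0 0.25 -0.1 -0.4 1; 0 0 0 0.4 -0.1 -0.5 1; 0 0 0 0.6 -0.1 -0.5 0.5 ; 0 0 0 0.8 -0.1 -0.5 0; 0 0 0 1 -0.1 -0.5 -0.3"}}

```text
time: 7.55
tool_pos: [0.4843, 0.283, 0.0726]
tcp_rot: [-2.221, -2.222, -0.001]
wrist_force: [0.2, -0.1, -0.2]
width: 0.513
```

```bash
python3 look.py 3; python3 - <<'E'
from workcell import bot
from h import *
st=bot.read_state(); print(st["q"].round(2));
plan(st,.557,.335,.07,0); plan(st,.557,.335,.07,np.pi)
E
```

```text
7.55 [0.4843 0.283  0.0726] [ 0.2 -0.1 -0.2] 0.513
[ 0.49  0.23  2.01  0.    0.9  -1.09]
turn [-1.000e-04 -8.000e-04  7.514e-01] deg [-0.  -0.1 90.2] shift [0.506 0.725 0.028]
turn [ 8.000e-04 -1.000e-04 -7.486e-01] deg [  0.1  -0.  -89.8] shift [0.506 0.725 0.028]
```

View pics/side3.png

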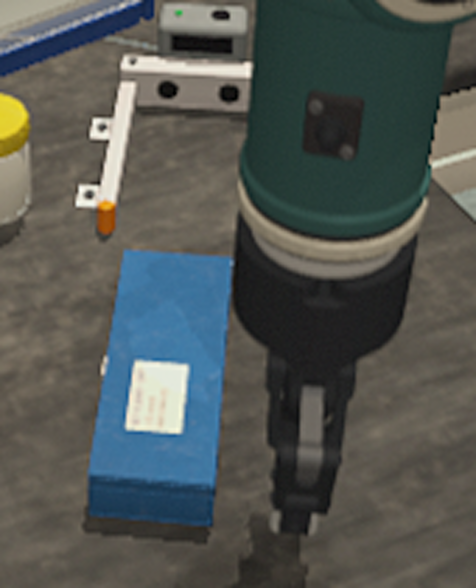

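View pics/scene3.png

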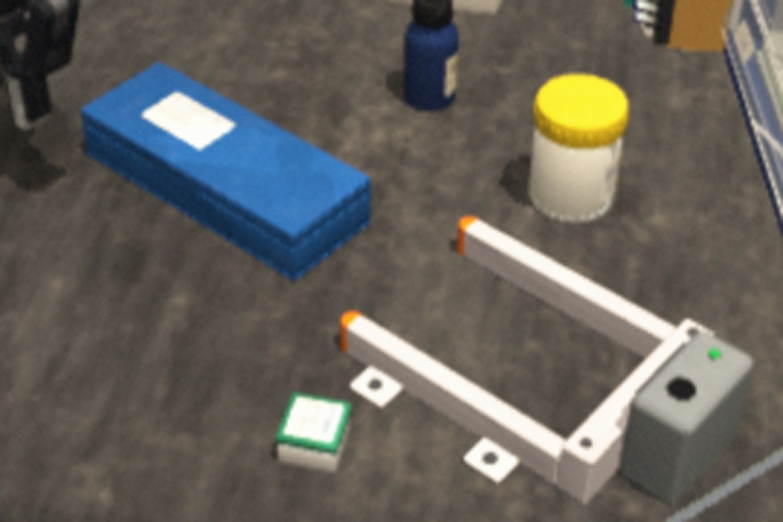

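Now the box is clear to view in both pictures. Its corners are at scene crop (83,112), (157,62), (370,182), (295,238) and side crop (125,250), (232,257), (214,492), (91,482). I'll measure its pose against the lane.

```bash
python3 - <<'E'
from h import *
S=dict(np.load("pics/scene3.npz"));D=dict(np.load("pics/side3.npz"))
sc=lambda u,v:(u/2.9+150-.33,v/2.9+130-.33); sd=lambda u,v:(u/2.8+230-.32,v/2.8+120-.32)
for cam,f,L in ((S,sc,[(83,112),(157,62),(370,182),(295,238)]),(D,sd,[(214,492),(91,482),(125,250),(232,257)])):
    P=np.array([onz(cam,*f(*a),.036)[:2] for a in L]); print(P.round(4).tolist(),"c",P.mean(0).round(4))
    a=(P[2]+P[3]-P[0]-P[1]); print(np.degrees(np.arctan2(a[1],a[0])).round(2))
E
```

```text
[[0.521, 0.2661], [0.5857, 0.2703], [0.5838, 0.093], [0.521, 0.093]] c [0.5529 0.1806]
-90.32
[[0.5239, 0.2765], [0.5872, 0.277], [0.589, 0.0979], [0.524, 0.0972]] c [0.556  0.1872]
-89.68
```

Emit:
{"method": "move_arm", "body": {"series": "0 0 0.07 0.06 0.0 0 -0.3; 0 0 0.14 0.13 0.0 0 -0.3; 0 0 0.21 0.2 0.1 0 -0.3; 0 0 0.28 0.27 0.2 0 -0.3; 0 0 0.35 0.34 0.3 0 -0.3; 0 0 0.42 0.4 0.45 0 -0.3; 0 0 0.49 0.47 0.6 0 -0.3; 0 0 0.56 0.52 0.72 0 -0.3"}}

```text
time: 8.45
tool_pos: [0.5571, 0.3334, 0.0721]
tcp_rot: [3.081, 0.612, -0.0]
wrist_force: [0.2, -0.1, -0.0]
width: 0.349
```

Emit:
{"method": "move_arm", "body": {"series": "0 0 0.06 0 0 0 -0.3; 0 0 0.12 0 0 0 -0.3; 0 0 0.18 0 0 0 -0.3; 0 0 0.1914 0 0 0 -0.3; 0 0 0.1914 0 0 0 -0.3; 0 0 0.1914 0 0 0.1 -0.3; 0 0 0.1914 0 0 0.2 -0.3; 0 0 0.1914 0 0 0.2 -0.3"}}

```text
time: 9.25
tool_pos: [0.5549, 0.3322, 0.0496]
tcp_rot: [3.139, -0.003, -0.006]
wrist_force: [0.4, -0.3, -0.3]
width: 0.347
```

```bash
python3 look.py 4; python3 - <<'E'
from workcell import bot
from h import *
st=bot.read_state(); print(st["q"].round(2));
plan(st,.556,.30,.03,0)
E
```

```text
9.25 [0.5549 0.3322 0.0496] [ 0.4 -0.3 -0.3] 0.347
[ 0.5   0.4   1.82 -0.    0.92  0.5 ]
turn [ 0.0005  0.0009 -0.0011] deg [ 0.1  0.1 -0.1] shift [0.002 0.328 0.211]
```

View pics/side4.png

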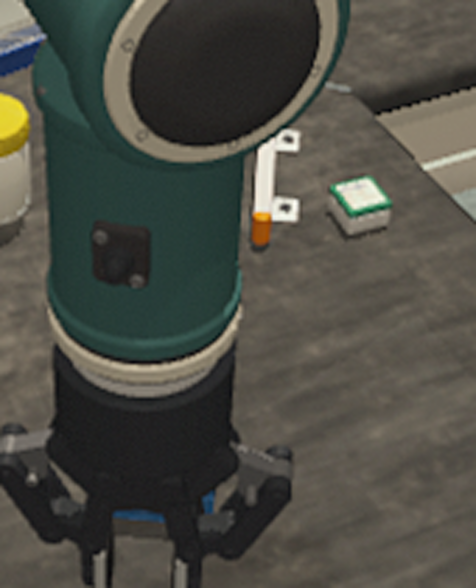

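View pics/scene4.png

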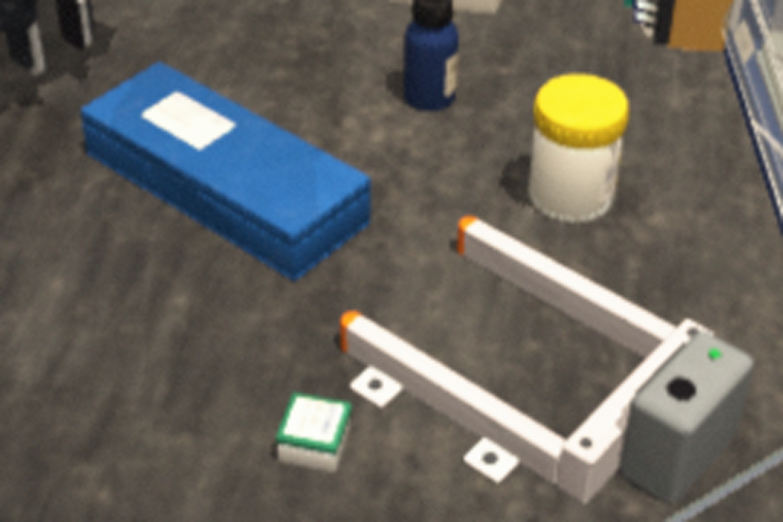

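Emit:
{"method": "move_arm", "body": {"series": "0 0 0 0.01 0 0.06 -0.3; 0 0 0 0.01 0 0.12 -0.3; 0 0 0 0.01 0.05 0.18 -0.3; 0 0 0 0.01 0.12 0.18 -0.3; 0 0 0 0.01 0.2 0.18 -0.3; 0 0 0 0.01 0.28 0.18 -0.3; 0 0 0 0.01 0.36 0.18 -0.3; 0 0 0 0.01 0.42 0.18 -0.3"}}

```text
time: 10.15
tool_pos: [0.5578, 0.2903, 0.0346]
tcp_rot: [-3.141, 0.005, -0.001]
wrist_force: [-0.2, -0.3, 0.3]
width: 0.352
```

Emit:
{"method": "move_arm", "body": {"series": "0 0 0 0 0.05 0 -0.3; 0 0 0 0 0.1 0 -0.3; 0 0 0 0 0.15 0 -0.3; 0 0 0 0 0.2 0 -0.3; 0 0 0 0 0.25 0 -0.3; 0 0 0 0 0.3 0 -0.3; 0 0 0 0 0.35 0 -0.3; 0 0 0 0 0.38 0 -0.3"}}

```text
time: 10.95
tool_pos: [0.5576, 0.2528, 0.0344]
tcp_rot: [-3.142, 0.005, -0.0]
wrist_force: [0.2, 1.7, 1.7]
width: 0.35
```

```bash
python3 look.py 5
```

```text
10.95 [0.5576 0.2528 0.0344] [0.2 1.7 1.7] 0.35
```

View pics/scene5.png

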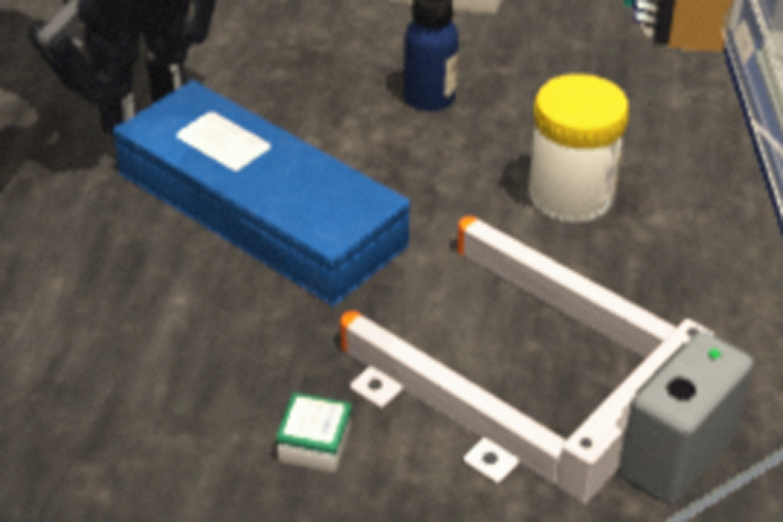

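View pics/side5.png

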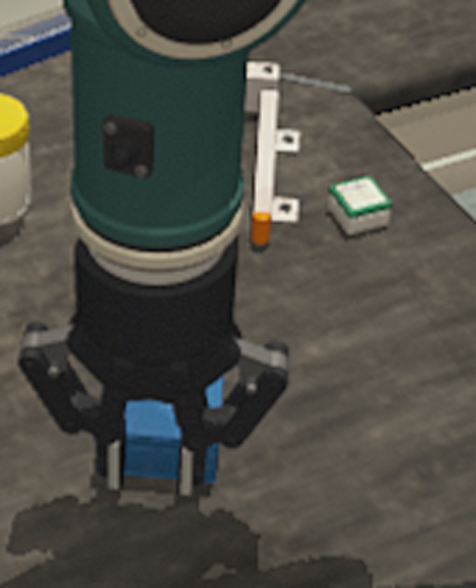

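```bash
python3 - <<'E'
from h import *
S=dict(np.load("pics/scene5.npz"))
sc=lambda u,v:(u/2.9+150-.33,v/2.9+130-.33)
P=np.array([onz(S,*sc(*a),.036)[:2] for a in [(117,132),(192,84),(408,205),(333,264)]]); print(P.round(4).tolist(),"c",P.mean(0).round(4))
a=(P[2]+P[3]-P[0]-P[1]); print(np.degrees(np.arctan2(a[1],a[0])).round(2), np.degrees(np.arctan2(*(P[2]-P[1])[::-1])),np.degrees(np.arctan2(*(P[3]-P[0])[::-1])))
# lane: rail top long edges, z=.022
for n,L in {"near in":[(362,289),(566,416)],"near out":[(346,320),(556,450)],"far out":[(480,219),(688,325)],"far in":[(466,227),(660,352)]}.items(): print(n,[onz(S,*sc(*q),.022)[:2].round(4).tolist() for q in L])
E
```

```text
[[0.5212, 0.2361], [0.5837, 0.237], [0.5824, 0.0639], [0.519, 0.0636]] c [0.5516 0.1502]
-90.57 -90.42000312524891 -90.71469241048042
near in [[0.5256, 0.0488], [0.523, -0.0862]]
near out [[0.5023, 0.0399], [0.5021, -0.095]]
far out [[0.6124, 0.0354], [0.6166, -0.0986]]
far in [[0.6018, 0.0372], [0.5903, -0.098]]
```

The box is about 3 to 4 mm toward the near rail in this view. Before entering the mouth I'll measure the edges more carefully, using line fits to the masks in the scene view.

```bash
python3 - <<'E'
from h import *
S=dict(np.load("pics/scene5.npz")); im=np.ascontiguousarray(S["pixels"][:,:,::-1])
hsv=cv2.cvtColor(im,cv2.COLOR_BGR2HSV)
# rail top: bright, low sat
roi=np.zeros(im.shape[:2],'uint8'); roi[195:300,262:400]=1
for t in (170,190,205):
    m=((hsv[:,:,2]>t)&(hsv[:,:,1]<60)&(roi>0)).astype('uint8')
    N,l,st,ce=cv2.connectedComponentsWithStats(m); print(t,[(st[i].tolist()) for i in range(1,N) if st[i,4]>30])
c=im[195:305,255:400]; cv2.imwrite("pics/lane5.png",cv2.resize(c,None,fx=5,fy=5,interpolation=cv2.INTER_NEAREST))
c=im[150:245,180:300]; cv2.imwrite("pics/box5.png",cv2.resize(c,None,fx=6,fy=6,interpolation=cv2.INTER_NEAREST))
E
```

```text
170 [[343, 195, 18, 8, 81], [270, 206, 130, 84, 2051], [271, 256, 18, 14, 132], [262, 268, 7, 15, 69], [310, 281, 19, 15, 152]]
190 [[270, 206, 125, 84, 1508], [271, 257, 18, 13, 124], [262, 268, 7, 15, 69], [310, 281, 19, 15, 143]]
205 [[271, 206, 123, 84, 1413], [271, 257, 17, 13, 112], [262, 269, 7, 14, 67], [310, 281, 18, 15, 137]]
```

View pics/lane5.png

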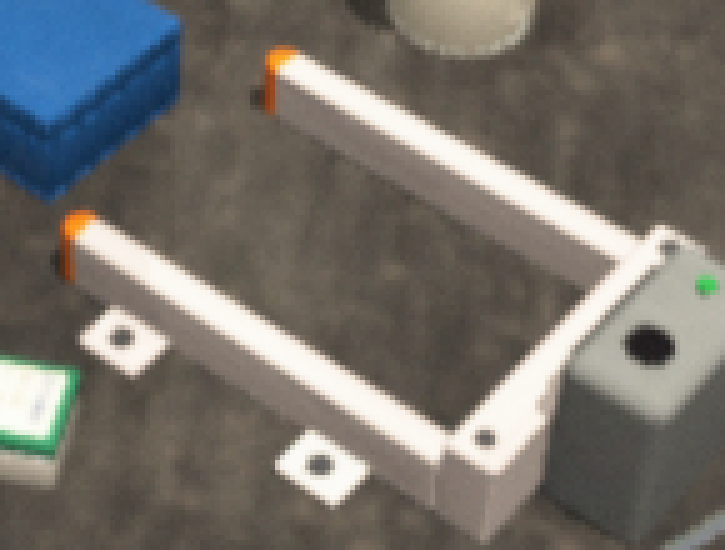

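View pics/box5.png

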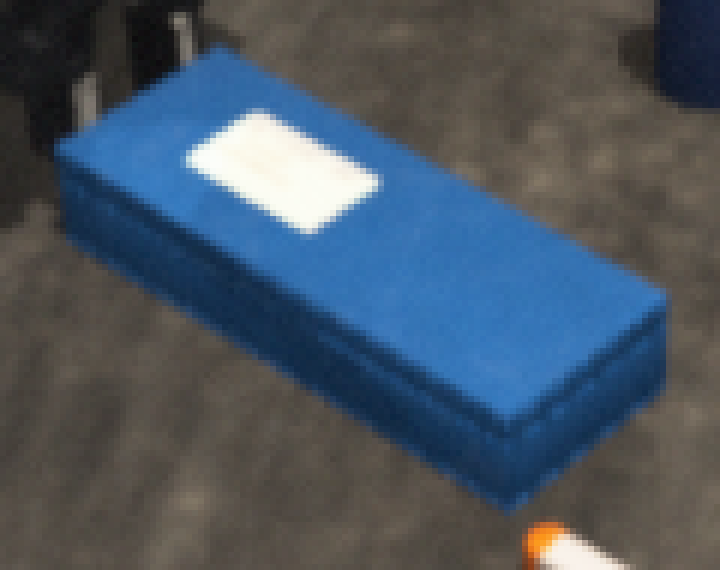

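```bash
cat > meas.py <<'E'
import sys
from h import *
S=dict(np.load(f"pics/scene{sys.argv[1]}.npz")); im=np.ascontiguousarray(S["pixels"][:,:,::-1]); g=lambda a:np.round(a,4).tolist()
hsv=cv2.cvtColor(im,cv2.COLOR_BGR2HSV); V=hsv[:,:,2].astype(float)
def fit(pts,z,name):
    pts=np.array(pts); W=np.array([onz(S,u,v,z)[:2] for u,v in pts])
    p=np.polyfit(W[:,1],W[:,0],1); r=W[:,0]-np.polyval(p,W[:,1]); k=abs(r)<2*r.std()+1e-6; p=np.polyfit(W[k,1],W[k,0],1)
    print(name,"x at mid y",g(np.polyval(p,W[:,1].mean())),"y",g([W[:,1].min(),W[:,1].max()]),"slope deg",np.degrees(np.arctan(p[0])).round(2),"rms mm",(r[k].std()*1e3).round(2)); return p
def run(u,v0,v1,f):
    v=np.where(f[v0:v1,u])[0]; return (v0+v.min(),v0+v.max()) if len(v) else None
white=(V>205)&(hsv[:,:,1]<60)
L={}
for nm,u0,u1,a,b in [("near",282,338,238,285),("far",322,378,206,248)]:
    top=[];bot=[]
    for u in range(u0,u1):
        # guide row line
        c=(245+(u-275)*(279-245)/(338-275)) if nm=="near" else (208+(u-315)*(242-208)/(380-315))
        r=run(u,int(c)-8,int(c)+8,white)
        if r: top.append((u,r[0]-.5)); bot.append((u,r[1]+.5))
    L[nm]=(fit(top,.022,nm+" far edge"),fit(bot,.022,nm+" near edge"))
y=0.0
xs=[np.polyval(p,y) for nm in("near","far") for p in L[nm]]; print("lane edges x@y=0:",g(xs),"mid",np.mean(xs).round(4),"axis slope",np.degrees(np.arctan(np.mean([p[0] for nm in L for p in L[nm]]))).round(2))
blue=(hsv[:,:,0]>98)&(hsv[:,:,0]<122)&(hsv[:,:,1]>120)
bu=int(sys.argv[2]),int(sys.argv[3]); nu=int(sys.argv[4]),int(sys.argv[5])
e1=[];e2=[];e3=[]
for u in range(*bu):
    v=np.where(blue[150:250,u])[0]; e1.append((u,150+v.min()-.5))
for u in range(*nu):
    v=np.where(blue[150:250,u])[0]; e2.append((u,150+v.max()+.5))
    col=V[:,u]; lo=150+v.min()+6; seg=col[lo:150+v.max()]; d=seg[2:]-seg[:-2]; e3.append((u,lo+1+np.argmin(d)))
print("box: ");pf=fit(e1,.036,"far top (y=+32?)");pn=fit(e3,.036,"near top");pb=fit(e2,0.0,"near bottom (y=-34)")
for yy in (.08,.15,.22): print(yy,"top mid",g((np.polyval(pf,yy)+np.polyval(pn,yy))/2),"bottom+34",g(np.polyval(pb,yy)+.034))
E
python3 meas.py 5 225 285 200 262
```

```text
near far edge x at mid y 0.5101 y [-0.0814, 0.02] slope deg 0.21 rms mm 0.46
near near edge x at mid y 0.4982 y [-0.09, 0.0106] slope deg 0.03 rms mm 0.44
far far edge x at mid y 0.6109 y [-0.0846, 0.0205] slope deg 0.3 rms mm 0.55
far near edge x at mid y 0.5988 y [-0.0926, 0.0118] slope deg -0.01 rms mm 0.55
lane edges x@y=0: [0.5102, 0.4982, 0.6111, 0.5988] mid 0.5546 axis slope 0.13
box: 
far top (y=+32?) x at mid y 0.5865 y [0.0812, 0.2166] slope deg 0.33 rms mm 0.59
near top x at mid y 0.5245 y [0.0718, 0.2115] slope deg 2.75 rms mm 7.86
near bottom (y=-34) x at mid y 0.523 y [0.0738, 0.2175] slope deg 0.37 rms mm 0.58
0.08 top mid 0.5538 bottom+34 0.5566
0.15 top mid 0.5556 bottom+34 0.557
0.22 top mid 0.5575 bottom+34 0.5575
```

Rail edges: inner faces are at x = 0.510 and 0.599 (88.6 mm apart, 89 expected). The box spans 0.523 to 0.5865, so it has about 12 mm of clearance on each side and is within 0.3° of the lane. I'll work out the stop position, then push on.

```bash
python3 - <<'E'
from h import *
S=dict(np.load("pics/scene5.npz"));D=dict(np.load("pics/side3.npz"))
for a in [(460,428),(550,330),(630,250)]: print("bar edge",onz(S,a[0]/5+255-.4,a[1]/5+195-.4,.032).round(4))
for a in [(126,81),(250,82)]: print("side bar top front edge",onz(D,a[0]/2.8+230-.3,a[1]/2.8+120-.3,.032).round(4))
for a in [(66,240),(268,70)]: print("nose tip",onz(S,a[0]/5+255-.4,a[1]/5+195-.4,.018).round(4))
E
```

```text
bar edge [ 0.5061 -0.0999  0.032 ]
bar edge [ 0.5533 -0.0985  0.032 ]
bar edge [ 0.5959 -0.0988  0.032 ]
side bar top front edge [ 0.608  -0.0835  0.032 ]
side bar top front edge [ 0.521  -0.0914  0.032 ]
nose tip [0.4999 0.0402 0.018 ]
nose tip [0.6019 0.0415 0.018 ]
```

Emit:
{"method": "move_arm", "body": {"series": "0 0 0 0 0.06 0 -0.3; 0 0 0 0 0.12 0 -0.3; 0 0 0 0 0.18 0 -0.3; 0 0 0 0 0.24 0 -0.3; 0 0 0 0 0.3 0 -0.3; 0 0 0 0 0.36 0 -0.3; 0 0 0 0 0.42 0 -0.3; 0 0 0 0 0.48 0 -0.3"}}

```text
time: 11.85
tool_pos: [0.5572, 0.2046, 0.0342]
tcp_rot: [3.141, -0.005, -0.0]
wrist_force: [-0.1, 0.1, -0.3]
width: 0.348
```

```bash
python3 look.py 6
```

```text
11.85 [0.5572 0.2046 0.0342] [-0.1  0.1 -0.3] 0.348
```

View pics/scene6.png

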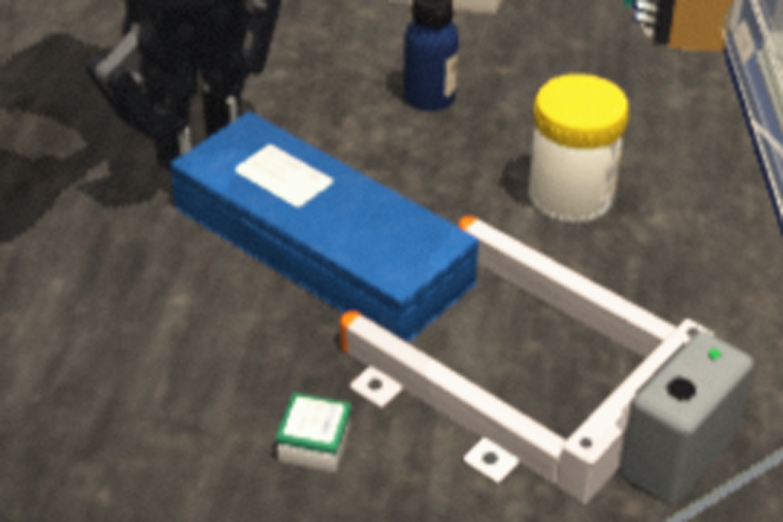

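```bash
python3 meas.py 6 245 300 215 264
```

```text
near far edge x at mid y 0.5099 y [-0.0814, 0.02] slope deg -0.04 rms mm 0.45
near near edge x at mid y 0.4983 y [-0.09, 0.0106] slope deg 0.26 rms mm 0.45
far far edge x at mid y 0.6109 y [-0.0846, 0.0205] slope deg 0.3 rms mm 0.55
far near edge x at mid y 0.5989 y [-0.0926, 0.0118] slope deg 0.01 rms mm 0.54
lane edges x@y=0: [0.5099, 0.4985, 0.6111, 0.5989] mid 0.5546 axis slope 0.13
box: 
far top (y=+32?) x at mid y 0.5997 y [0.0701, 0.1681] slope deg 23.36 rms mm 32.84
near top x at mid y 0.5273 y [0.0679, 0.1752] slope deg 1.97 rms mm 9.57
near bottom (y=-34) x at mid y 0.5229 y [0.0699, 0.1806] slope deg 0.4 rms mm 0.55
0.08 top mid 0.5532 bottom+34 0.5566
0.15 top mid 0.5696 bottom+34 0.5571
0.22 top mid 0.5859 bottom+34 0.5576
```

The near edge is unchanged at x = 0.523 and 0.4°. The far-edge fit was spoiled by the blue bottle in the same columns, so I'm ignoring it. I'll keep pushing.

Emit:
{"method": "move_arm", "body": {"series": "0 0 0 0 0.06 0 -0.3; 0 0 0 0 0.12 0 -0.3; 0 0 0 0 0.18 0 -0.3; 0 0 0 0 0.24 0 -0.3; 0 0 0 0 0.3 0 -0.3; 0 0 0 0 0.36 0 -0.3; 0 0 0 0 0.42 0 -0.3; 0 0 0 0 0.48 0 -0.3"}}

```text
time: 12.75
tool_pos: [0.5572, 0.1567, 0.0343]
tcp_rot: [-3.142, 0.005, -0.0]
wrist_force: [0.0, 1.9, 0.5]
width: 0.348
```

```bash
python3 look.py 7;  python3 meas.py 7 282 305 235 264 | tail -7
```

```text
12.75 [0.5572 0.1567 0.0343] [0.  1.9 0.5] 0.348
box: 
far top (y=+32?) x at mid y 0.6541 y [0.0701, 0.1535] slope deg 57.86 rms mm 11.0
near top x at mid y 0.5208 y [0.0679, 0.129] slope deg 0.45 rms mm 0.46
near bottom (y=-34) x at mid y 0.5229 y [0.0714, 0.1336] slope deg 0.28 rms mm 0.53
0.08 top mid 0.5564 bottom+34 0.5568
0.15 top mid 0.6124 bottom+34 0.5572
0.22 top mid 0.6684 bottom+34 0.5575
```

View pics/scene7.png

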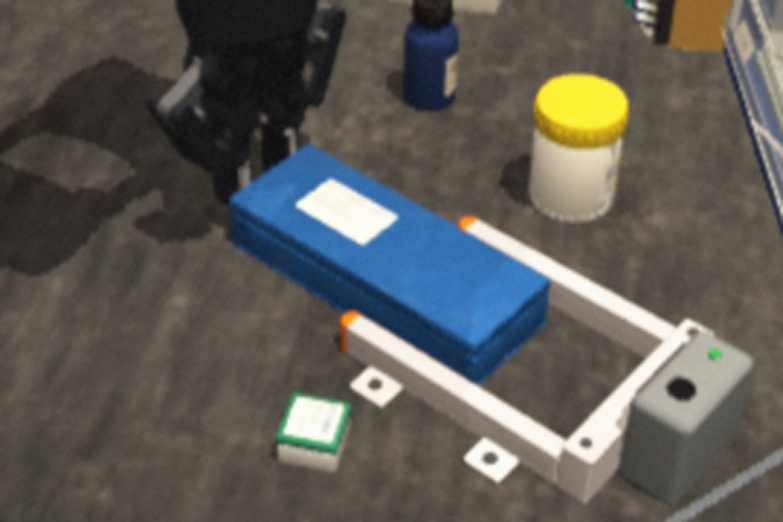

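The box is halfway down the lane, straight, with a gap at both rails. The next push stops short of the stop.

Emit:
{"method": "move_arm", "body": {"series": "0 0 0 0 0.06 0 -0.3; 0 0 0 0 0.12 0 -0.3; 0 0 0 0 0.18 0 -0.3; 0 0 0 0 0.24 0 -0.3; 0 0 0 0 0.3 0 -0.3; 0 0 0 0 0.36 0 -0.3; 0 0 0 0 0.42 0 -0.3; 0 0 0 0 0.48 0 -0.3"}}

```text
time: 13.65
tool_pos: [0.557, 0.1087, 0.0342]
tcp_rot: [3.142, -0.005, -0.0]
wrist_force: [0.6, 0.8, -0.5]
width: 0.35
```

```bash
python3 look.py 8
```

```text
13.65 [0.557  0.1087 0.0342] [ 0.6  0.8 -0.5] 0.35
```

View pics/scene8.png

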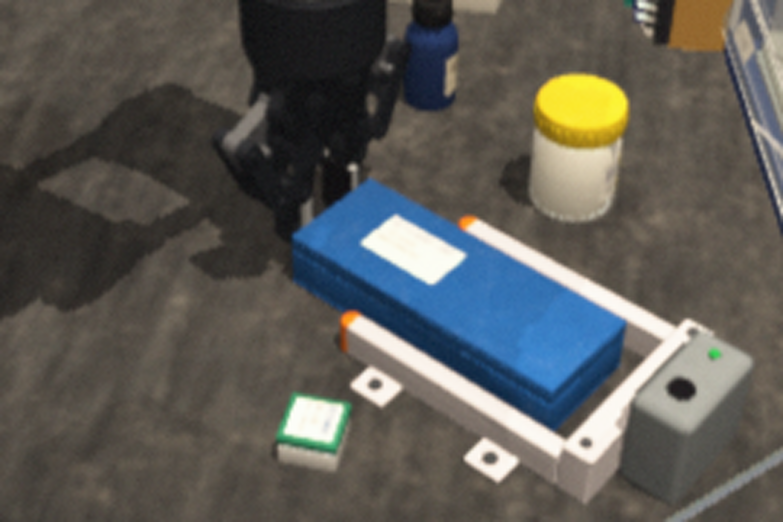

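Emit:
{"method": "move_arm", "body": {"series": "0 0 0 0 0.02 0 -0.3; 0 0 0 0 0.04 0 -0.3; 0 0 0 0 0.06 0 -0.3; 0 0 0 0 0.08 0 -0.3; 0 0 0 0 0.1 0 -0.3; 0 0 0 0 0.12 0 -0.3; 0 0 0 0 0.135 0 -0.3; 0 0 0 0 0.15 0 -0.3"}}

```text
time: 14.55
tool_pos: [0.557, 0.0941, 0.0343]
tcp_rot: [-3.142, 0.005, 0.0]
wrist_force: [-0.3, 0.3, 0.8]
width: 0.349
```

Emit:
{"method": "move_arm", "body": {"series": "0 0 0 0 0.005 0 -0.3; 0 0 0 0 0.01 0 -0.3; 0 0 0 0 0.015 0 -0.3; 0 0 0 0 0.02 0 -0.3; 0 0 0 0 0.025 0 -0.3; 0 0 0 0 0.03 0 -0.3; 0 0 0 0 0.03 0 -0.3; 0 0 0 0 0.03 0 -0.3"}}

```text
time: 15.35
tool_pos: [0.557, 0.0911, 0.0343]
tcp_rot: [3.141, -0.004, 0.0]
wrist_force: [-0.1, 0.4, 0.3]
width: 0.352
```

```bash
python3 look.py 9
```

```text
15.35 [0.557  0.0911 0.0343] [-0.1  0.4  0.3] 0.352
```

View pics/scene9.png

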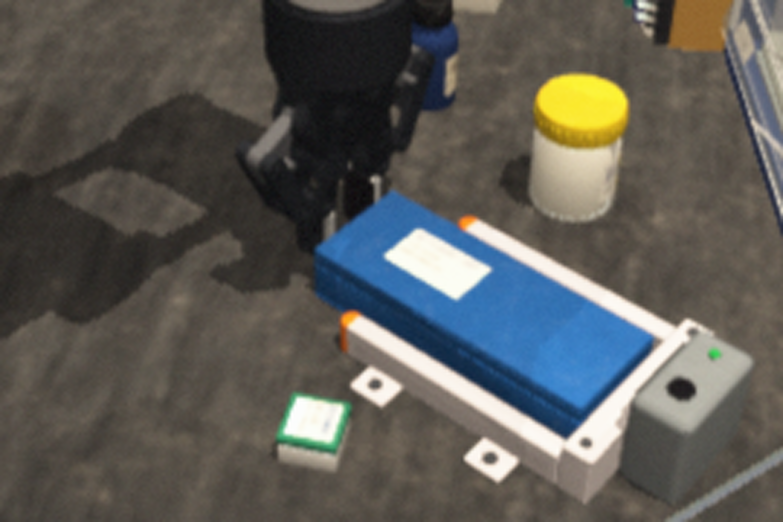

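The box is nearly there, with little force (0.4 N). I'll creep on until the force rises.

Emit:
{"method": "move_arm", "body": {"series": "0 0 0 0 0.005 0 -0.3; 0 0 0 0 0.01 0 -0.3; 0 0 0 0 0.015 0 -0.3; 0 0 0 0 0.02 0 -0.3; 0 0 0 0 0.02 0 -0.3; 0 0 0 0 0.02 0 -0.3; 0 0 0 0 0.02 0 -0.3; 0 0 0 0 0.02 0 -0.3"}}

```text
time: 16.25
tool_pos: [0.5569, 0.0904, 0.0343]
tcp_rot: [-3.14, 0.005, 0.0]
wrist_force: [-0.2, 7.3, 0.2]
width: 0.351
```

Emit:
{"method": "move_arm", "body": {"series": "0 0 0 0 0.005 0 -0.3; 0 0 0 0 0.01 0 -0.3; 0 0 0 0 0.015 0 -0.3; 0 0 0 0 0.015 0 -0.3; 0 0 0 0 0.015 0 -0.3; 0 0 0 0 0.015 0 -0.3; 0 0 0 0 0.015 0 -0.3; 0 0 0 0 0.015 0 -0.3"}}

```text
time: 17.05
tool_pos: [0.5569, 0.0903, 0.0344]
tcp_rot: [-3.138, 0.006, -0.0]
wrist_force: [-0.6, 12.1, -0.2]
width: 0.349
```

Contact: the tool stalled at y = 0.090 and the force rose to 7 and then 12 N, as expected against the stop. Now I'll back off straight and lift clear.

Emit:
{"method": "move_arm", "body": {"series": "0 0 0 0 -0.03 0 -0.3; 0 0 0 0 -0.08 0 -0.3; 0 0 0 0 -0.16 0 -0.3; 0 0 0 0 -0.28 0 -0.3; 0 0 0 0 -0.42 0 -0.3; 0 0 0 0 -0.58 -0.1 -0.3; 0 0 0 0 -0.75 -0.25 -0.3; 0 0 0 0 -0.9 -0.4 -0.3"}}

```text
time: 17.85
tool_pos: [0.5572, 0.1795, 0.0753]
tcp_rot: [-3.141, 0.003, 0.0]
wrist_force: [-0.2, -0.6, 0.3]
width: 0.354
```

Emit:
{"method": "move_arm", "body": {"series": "0 0 0 0 -0.15 -0.1 -0.3; 0 0 0 0 -0.3 -0.2 -0.3; 0 0 0 0 -0.45 -0.3 -0.3; 0 0 0 0 -0.6 -0.4 -0.3; 0 0 0 0 -0.75 -0.5 -0.3; 0 0 0 0 -0.9 -0.6 -0.3; 0 0 0 0 -0.9 -0.6 -0.3; 0 0 0 0 -0.9 -0.6 -0.3"}}

```text
time: 18.65
tool_pos: [0.5575, 0.268, 0.1344]
tcp_rot: [3.141, -0.003, 0.0]
wrist_force: [-0.7, -0.1, 0.4]
width: 0.348
```

```bash
python3 look.py 10
```

```text
18.65 [0.5575 0.268  0.1344] [-0.7 -0.1  0.4] 0.348
```

View pics/scene10.png

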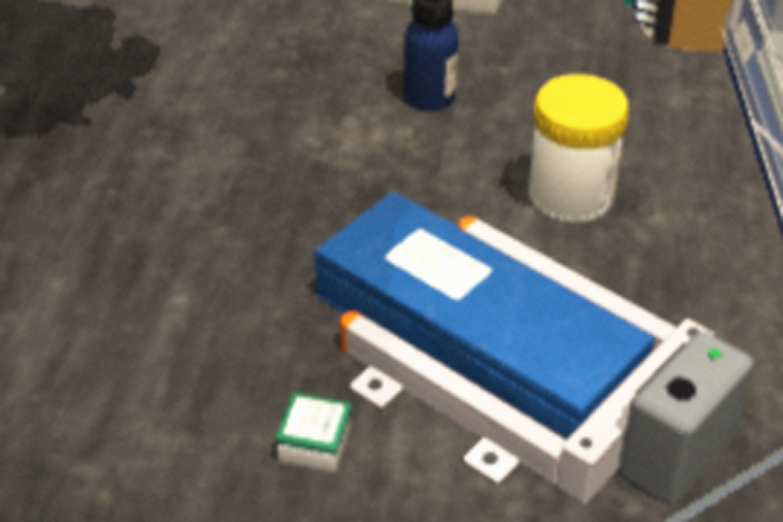

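View pics/side10.png

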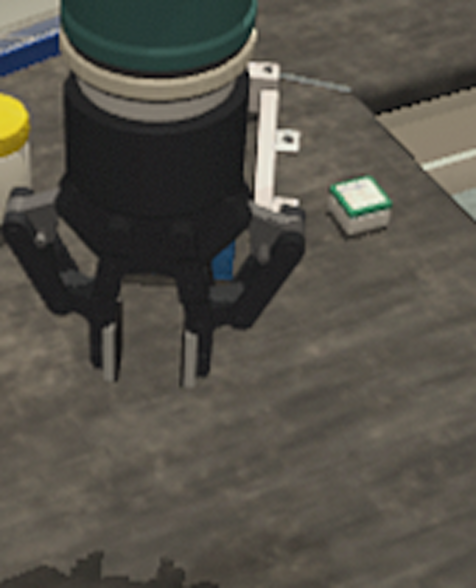

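```bash
python3 - <<'E'
from h import *
S=dict(np.load("pics/scene10.npz"));S0=dict(np.load("pics/scene0.npz"))
sc=lambda u,v:(u/2.9+150-.33,v/2.9+130-.33)
P=np.array([onz(S,*sc(*a),.036)[:2] for a in [(317,256),(391,192),(653,338),(583,416)]]); print(P.round(4).tolist(),P.mean(0).round(4))
for e in (P[3]-P[0],P[2]-P[1]): print(np.degrees(np.arctan2(e[1],e[0])).round(2))
d=np.abs(S["pixels"].astype(int)-S0["pixels"]).max(2)
for n,(x0,y0,x1,y1) in dict(cover=(240,262,276,294),jar=(328,150,374,210),bottle=(284,112,314,172)).items(): print(n,"mean diff",d[y0:y1,x0:x1].mean().round(1),"max",d[y0:y1,x0:x1].max())
E
```

```text
[[0.5181, 0.0743], [0.5848, 0.0783], [0.5838, -0.0958], [0.5174, -0.0985]] [ 0.551  -0.0104]
-90.24
-90.35
cover mean diff 6.6 max 17
jar mean diff 2.7 max 9
bottle mean diff 3.5 max 15
```

The front end is at y ≈ -0.097 and the bar edge at -0.099. The box is within 0.4° of the lane, and the image patches around the bystanders are unchanged. Handing in.

```bash
python3 -c "
from workcell import bot
print(bot.finish_job())"
```

```text
the job is handed in; nothing more can be done
None
```

I docked the slide box against the end stop and handed the job in with the clock at about 18.7 s. No verdict is reported, so this rests on my own checks.

I squared the box up by pushing its robot-side face with both open fingers. I then pushed its rear end down the lane with the fingers about 30 mm apart. The tool stalled at y = 0.090 and the force rose to 7 and then 12 N, which I took as contact with the stop. After that I backed straight off and lifted clear.

**Last checks:**
- **Position:** the box's front end measured about 2 mm from the stop bar's edge, and the box lay within 0.4° of the lane.
- **Rails:** the last full measurement, just before the mouth, gave about 12 mm of clearance on each side. Inside the lane the pictures showed a gap at both rails.
- **Bystanders:** the picture around the cover-slip box, jar and bottle was essentially unchanged from the start.

**Disagreements:**
- **Sideways position:** hand-picked box corners gave a position 3–4 mm nearer the robot than the fitted edges and the arm's own position did. I went with the fitted edges and the arm. Either way it stays within the 12 mm limit.
- **Far edge:** fits of the box's far edge failed in two pictures, probably because the blue bottle stood in the same columns. I ignored them.
- **Side camera:** the hand hid the box from it in the last picture, so the final position rests on the scene camera and the contact force.

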